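# Clear the sample plate and take a blank scan

### The job

Ready the scanner for its blank scan: with the scraper block, not the fingers, wipe all five rock chips off the white sample plate into the catch trough at its end, and stand the scraper back upright on the bench. Only then squeeze the clamped scanner's red trigger right in, keep it in for a full second, and let it spring back. Leave the chips in the trough and everything else where it stands.

Things in the scene. Friction and masses are not known exactly. Their poses are not given: they have to be found in the camera images.
- stage: sample plate, fixed: white tile 160 (x) by 120 (y) mm, top at z = 40, between 8 mm wide side rims and a far stop (x 80 to 88) that reach z = 48. A blue catch trough runs along its -x end, on the robot's side; the tile's edge there (x = -80) is open, so chips can be pushed over it. Origin on the bench under the middle of the tile
- plate_top (a point): middle of the tile's top face (stage origin + 40 mm up), same axes as the stage
- trough_floor (a point): middle of the trough's floor, at x = -115, z = 12 in the stage's frame. Trough inside: stage x -149 to -80, y -60 to 60; its outer walls reach z = 48
- scraper: blue scraper block standing upright: body 30 (x) by 106 (y) by 22 (z) mm with a flat rubber underside; on top a ridge handle 20 (x) by 70 (y) mm, z 22 to 62, to be gripped across its 20 mm. Origin in the middle of the underside. Fits between the plate's rims with 7 mm to spare each side; either long face can wipe
- scanner: orange hand scanner clamped on its side beside the plate, fixed. Origin on the bench under the middle of its barrel, which lies along y (50 by 215 mm, black nose at -y towards the plate; clamp straps to z = 94). Its black pistol grip lies level and points to -x (to the robot), with an orange foot at x -137 to -155 (y -3 to 43)
- squeeze_point (a point): on the grip's centre line (scanner frame x -72, y 20, z 65), abreast of the middle of the trigger; fixed, axes as the scanner. The grip runs along x from -25 to -137, is 30 mm across (y 5 to 35) and 34 mm high (z 48 to 82), free above and below. The trigger is on its -y side
- trigger_face (a point): on the outer (-y) face of the red trigger, 40 mm from its hinge, at mid height. Grip and trigger together are about 56 mm across here at rest, 45 mm when squeezed
- trigger (a joint): sprung red trigger, a lever 57 mm long, 10 mm thick and 22 mm high on an upright hinge at scanner frame x = -32, y = -5. 0 = released (its springs return it), 0.26 rad = squeezed right in against its stop; needs about 9 N on trigger_face
- chip0: loose orange-brown rock chip lying on the tile, 18 by 13 by 12 mm; origin in the middle of its underside
- chip1: loose near-black rock chip lying on the tile, 18 by 13 by 12 mm; origin in the middle of its underside
- chip2: loose brick-red rock chip lying on the tile, 18 by 13 by 12 mm; origin in the middle of its underside
- chip3: loose dark brown rock chip lying on the tile, 18 by 13 by 12 mm; origin in the middle of its underside
- chip4: loose dark grey-green rock chip lying on the tile, 18 by 13 by 12 mm; origin in the middle of its underside
- dish: bystander: shallow glass dish, 84 mm across, 18 mm high; origin on the bench under it
- jar: bystander: closed amber jar, 52 mm across, 85 mm high; origin on the bench under it
- mug: bystander: blue mug, 76 mm across, 90 mm high; origin on the bench under it
- brush: bystander: wooden brush lying on the bench; origin in its middle, its length along its x
- specimen: bystander: grey rock specimen about 60 by 45 by 45 mm; origin on the bench under it

How it is judged:
By the outcome, as a careful person would: the job done as asked, in the order asked, and still so for the second after the job is handed in, with the robot touching nothing.
It also fails if it takes over 64 s, if anything falls off the work surface, if the arm or the gripper's body presses on something with over 40 N, if the wrist force passes 120 N, or if a joint passes its speed limit or range.

### The arm

A 6-joint arm with a two-finger parallel gripper is mounted at the origin on the work surface. World frame = base frame: x ahead of the robot, y to its left, z up, the work surface at z = 0. Lengths are in m, angles in rad, forces in N, time in s.
With the tool pointing down it reaches from about 0.275 to 0.75 m from the base axis. Payload 10.2 kg.
Tool frame: the origin (TCP) lies at the very end of the fingers, on their centre line; the grasp point (between the pads) lies 19 mm behind it; z points along the fingers, y is the direction in which the jaws open and shut (so a half turn about z gives the same grasp; the last joint's range is limited). The gripper opens to 88 mm and grips with 3 to 60 N. Pads are 18 mm wide; open, the fingers measure 123 mm over their backs; the gripper's body (75 mm by 187 mm) begins 45 mm behind the grasp point.
Start: joints at [-1.435, 0.313, 1.498, -0, 1.331, -0.223], TCP at [0.184, -0.492, 0.239] pointing down, gripper open.
Joint ranges: [-2.94, 2.94], [-0.97, 2.17], [0.19, 2.56], [-1.23, 4.37], [0.02, 3.11], [-2.88, 2.88]. Speed limits (rad/s): [2.39, 2.39, 3.01, 3.14, 3.14, 3.14].

### API

Orientations are given as a rotation vector (axis times angle).
In Python, from bench import env, vision, hand_in gives the robot as it stands.
- The arm moves only by the tool arm_command, never from a script. Its argument "motion" is a list of rows, each a list of 7 numbers: the gripper command: -1 is shut, 1 is fully open, values between are in proportion, then the shift along the world's x, y, z normalised to -1 to 1, where 1 is 0.06 m, then the turn, a rotation vector about the world's x, y, z normalised to -1 to 1, where 1 is 0.1 rad. A call has 1 to 10 rows; each row shifts and turns the commanded pose from where the row before left it; what a row does not reach is not made up. A row lasts 1/8 s, in which the tool goes at most 62.5 mm and 10.7 degrees, less where a joint would pass 70% of its speed; a pose out of reach is approached as far as the arm can. A call with a number of a shift or a turn outside -1 to 1 is refused whole. A call with a gripper value outside its range is refused whole. The fingers move at their own pace and stop on an object; "grip_force" is the grip in N (left out, the last holds). Time passes only in rows, so rows that do not move let the fingers close. It gives the time, the measured TCP pose, the force and the opening at its end, in the units of the state.
- env.observe(): the state, without advancing time (a new reading comes with each control period).
- vision.camera(name): name is "scene" or "top" or "wrist"; returns (picture, depth): 420x560x3 uint8, red, green, blue; 420x560 float32, m along the optical axis (not along the pixel's ray), 0 where there is no reading.
- vision.get_calibration(name): a dict with "camera_matrix" (3x3 intrinsics, pixels), "D" ([k1, k2, p1, p2, k3] as OpenCV has them; the pictures are not rectified), "extrinsics" (4x4, takes a point from world to camera coordinates). Camera axes: x right, y down, z forward; pixel columns grow to the right and rows downward; lengths in m; the calibration is good to about 2 mm. A picture is of the moment at which its call begins: read the wrist's pose just before it. get_calibration takes no time and is no camera call; for the wrist camera it gives the pose at the moment of the call.
- hand_in(): hands the job in, once; it reports no verdict.
The state is a dict: "clock": time; "joint_pos": joint angles; "qvel": joint speeds; "effort": joint torques, N m; "ee_pos": TCP position; "tool_rot": TCP orientation; "force": force on the tool from outside, world axes, zero at the start; "ft_torque": the same for the moment, N m; "opening": finger opening in m.
Only numpy, scipy, OpenCV 4.12 (cv2) and the standard library are available. Lean on these libraries where they do the work, as an engineer would, in place of code of your own. Each camera call takes 0.05 s, during which the arm holds its last target. There are 200 camera calls.

## Working session

There is one attempt and no reset: what is moved stays moved. The work goes in short steps, Python scripts to look and compute and a tool call to move; the robot and the scene stay as the last step left them, time stands still between calls to the robot, and variables do not carry over. Pictures are saved under pics/ and viewed, about 8 in all and at most 12, crops included, and the job is handed in when it is done.

Besides the shell and the picture viewer there is one more tool, called after ">>>" in YAML: its name, and indented under it one key for each argument. arm_command: Moves the arm, as the interface text tells. Its arguments: {"type":"object","properties":{"motion":{"type":"array","items":{"type":"array","items":{"type":"number","minimum":-1,"maximum":1}}},"grip_force":{"type":"number"}},"required":["motion"]}

```bash
mkdir -p pics; cat > h.py <<'E'
import numpy as np, cv2
from bench import env, vision
def snap(n,f):
    p,d=vision.camera(n); cv2.imwrite('pics/'+f,p[:,:,::-1]); c=vision.get_calibration(n)
    np.savez('pics/'+f[:-4]+'.npz',p=p,d=d,K=c["camera_matrix"],D=c["D"],E=c["extrinsics"]); return p,d,c
def load(f):
    z=np.load('pics/'+f+'.npz'); return z['p'],z['d'],dict(camera_matrix=z['K'],D=z['D'],extrinsics=z['E'])
def rays(c,uv):
    K=np.array(c["camera_matrix"]);E=np.array(c["extrinsics"])
    n=cv2.undistortPoints(np.array(uv,float).reshape(-1,1,2),K,np.array(c["D"],float)).reshape(-1,2)
    r=np.c_[n,np.ones(len(n))]@E[:3,:3]; o=-E[:3,:3].T@E[:3,3]; return o,r
def onz(c,uv,z):
    o,r=rays(c,uv); return o+r*((z-o[2])/r[:,2])[:,None]
def cloud(p,d,c):
    v,u=np.nonzero(d>0); o,r=rays(c,np.c_[u,v]); return o+r*d[v,u][:,None],p[v,u],np.c_[u,v]
E
python3 - <<'E'
from h import *
print(env.observe())
for n in("top","scene"): snap(n,n+'1.png')
E
```

```text
{'clock': 0.0, 'joint_pos': array([-1.43536651e+00,  3.13404858e-01,  1.49842485e+00, -1.12516302e-05,
        1.33103653e+00, -2.23399652e-01]), 'qvel': array([-0.0022895 ,  0.00010563, -0.00043018, -0.00105718,  0.00093823,
        0.00307022]), 'effort': array([-7.14670587e-04, -4.02214229e+01, -2.52269179e+01,  6.94050849e-02,
        3.51896638e-02, -9.01412091e-05]), 'ee_pos': array([ 0.18431971, -0.49130896,  0.23818879]), 'tool_rot': array([-3.08991162e+00, -5.60405933e-01, -7.07870260e-05]), 'force': array([0.38412615, 0.29748959, 0.79430813]), 'ft_torque': array([-0.01338991, -0.0156213 ,  0.0314097 ]), 'opening': 0.08817689973144968}
```

View pics/top1.png

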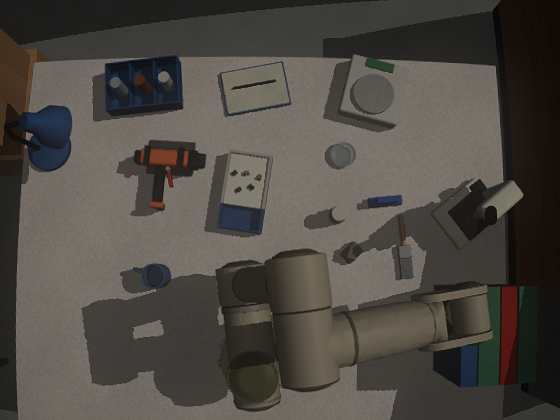

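View pics/scene1.png

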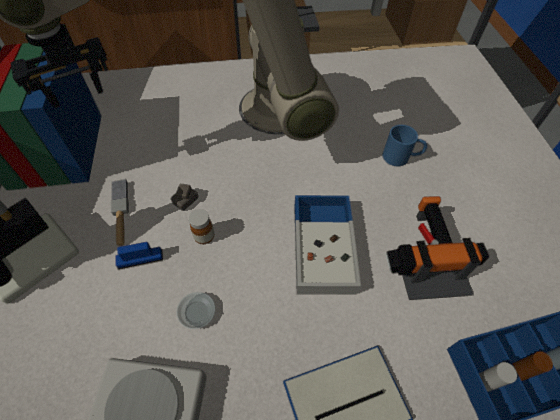

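The top view (up is +x, left is +y) shows the plate at about (247,180), the trough at (241,219), the scraper at (385,201), the scanner at (168,160) and its red trigger at (169,178). In the scene view the scraper is at (138,255), the plate at (328,255) and the scanner at (440,258).

```bash
python3 - <<'E'
from h import *
def box(P,tag):
    r=cv2.minAreaRect((P[:,:2]*1000).astype(np.float32)); print(tag,len(P),'minrect',np.round(r[0],1),np.round(r[1],1),round(r[2],1),'z',np.round(np.percentile(P[:,2],[2,50,98]),3))
for n in('top1','scene1'):
    p,d,c=load(n); P,C,U=cloud(p,d,c); h=cv2.cvtColor(p,cv2.COLOR_RGB2HSV)[U[:,1],U[:,0]].astype(int)
    print(n)
    blue=(h[:,0]>100)&(h[:,0]<130)&(h[:,1]>120)
    x,y,z=P.T
    def roi(a,b,e,f): return (U[:,0]>a)&(U[:,0]<b)&(U[:,1]>e)&(U[:,1]<f)
    R=dict(top1=dict(scr=(360,410,190,212),st=(212,278,145,240),sc=(128,212,138,212)),scene1=dict(scr=(110,168,238,272),st=(288,365,190,298),sc=(385,492,192,282)))[n]
    s=roi(*R['scr'])&blue
    box(P[s&(z>.004)],'scraper');m=s&(z>.05); box(P[m],'ridge')
    s=roi(*R['st']); box(P[s&(z>.03)&(z<.06)],'stage'); box(P[s&(z>.044)&(z<.055)],'rims'); box(P[s&blue&(z>.005)],'trough')
    s=roi(*R['sc']); o=(h[:,0]<15)&(h[:,1]>150)
    box(P[s&(z>.04)],'scanner');
    q=s&o&(z>.03); 
    for i in(0,): box(P[q],'orange')
    red=s&((h[:,0]<4)|(h[:,0]>174))&(h[:,1]>150)&(z>.03); box(P[red],'red')
    gm=s&(z>.07)&(z<.09)&(h[:,2]<60); box(P[gm],'black')
    print(np.round(h[red].mean(0)))
p,d,c=load('top1')
big=cv2.resize(p[120:245,120:420],None,fx=2.66,fy=2.66,interpolation=cv2.INTER_CUBIC); big=cv2.convertScaleAbs(big,alpha=1.6)
cv2.imwrite('pics/crop1.png',big[:,:,::-1])
E
```

```text
top1
scraper 128 minrect [ 493.2 -393.5] [ 23.2 101.6] 4.7 z [0.019 0.061 0.069]
ridge 103 minrect [ 494.  -396.7] [16.8 67.6] 4.1 z [0.054 0.062 0.069]
stage 2637 minrect [517.5  44.3] [137.2 241.9] 82.0 z [0.033 0.042 0.054]
rims 910 minrect [517.2  44.1] [136.5 241.2] 82.0 z [0.044 0.047 0.054]
trough 4 minrect [391.6  -4.2] [3.  3.3] 1.0 z [0.043 0.049 0.053]
scanner 1849 minrect [574.4 258.7] [195.5 212.8] 19.9 z [0.058 0.087 0.099]
orange 626 minrect [547.5 292.7] [147.  177.5] 85.6 z [0.07  0.089 0.097]
red 53 minrect [548.7 271.5] [48.   9.3] 13.3 z [0.065 0.075 0.083]
black 626 minrect [592.7 264.6] [175.6 201.8] 26.3 z [0.072 0.082 0.09 ]
[  1. 173.  98.]
scene1
scraper 825 minrect [ 498.4 -393.4] [ 30.6 102.5] 4.5 z [0.011 0.034 0.064]
ridge 301 minrect [ 496.4 -394. ] [20.8 69.5] 6.4 z [0.051 0.061 0.064]
stage 4642 minrect [516.9  44.1] [136.8 247.3] 82.2 z [0.033 0.041 0.051]
rims 1281 minrect [516.9  44.2] [136.8 247.3] 82.2 z [0.044 0.048 0.053]
trough 1409 minrect [433.2  54.5] [134.6  74. ] 81.9 z [0.01  0.015 0.05 ]
scanner 3820 minrect [550.8 274.3] [223.3 188.7] 87.1 z [0.05  0.085 0.096]
orange 1597 minrect [552.5 272. ] [206.3 183.2] 87.2 z [0.054 0.088 0.094]
red 164 minrect [607.  284.3] [163.2 195.2] 45.1 z [0.058 0.072 0.093]
black 1094 minrect [593.9 260.6] [178.9 204.2] 26.1 z [0.071 0.082 0.089]
[ 24. 213.  99.]
```

View pics/crop1.png

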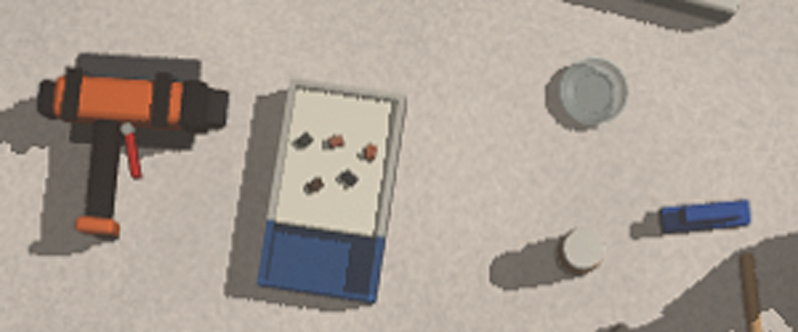

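The crop shows all five chips on the white tile, upstream of the trough. The stage yaw is about -8° and the scraper yaw about +4.5°. I'm moving above the scraper now.

>>> arm_command:
  motion:
    - [1, 0.52, 0.16, 0, 0, 0, 1]
    - [1, 0.52, 0.16, 0, 0, 0, 1]
    - [1, 0.52, 0.16, 0, 0, 0, 1]
    - [1, 0.52, 0.16, 0, 0, 0, 1]
    - [1, 0.52, 0.16, 0, 0, 0, 1]
    - [1, 0.52, 0.16, 0, 0, 0, 1]
    - [1, 0.52, 0.16, 0, 0, 0, 1]
    - [1, 0.52, 0.16, 0, 0, 0, 1]
    - [1, 0.52, 0.16, 0, 0, 0, 1]
    - [1, 0.52, 0.16, 0, 0, 0, 1]

```text
clock: 1.35
ee_pos: [0.4973, -0.3951, 0.2383]
tool_rot: [-2.44, -1.977, 0.0]
force: [0.3, -0.5, 0.7]
opening: 0.0882
```

>>> arm_command:
  motion:
    - [1, 0, 0, 0, 0, 0, 1]
    - [1, 0, 0, 0, 0, 0, 1]
    - [1, 0, 0, 0, 0, 0, 0.9]
    - [1, 0, 0, 0, 0, 0, 0]
    - [1, 0, 0, 0, 0, 0, 0]

```text
clock: 1.98
ee_pos: [0.4963, -0.3955, 0.2385]
tool_rot: [-2.135, -2.304, -0.0]
force: [0.5, -0.1, -0.7]
opening: 0.0882
```

```bash
cat >> h.py <<'E'
from scipy.spatial.transform import Rotation as Ro
def pose():
    s=env.observe(); R=Ro.from_rotvec(s['tool_rot']).as_matrix()
    print('t',round(s['clock'],2),'p',np.round(s['ee_pos']*1e3,1),'jawyaw',round(np.degrees(np.arctan2(R[1,1],R[0,1])),2),'z',np.round(R[:,2],3),'F',np.round(s['force'],1),'op',round(s['opening']*1e3,1),'q',np.round(s['joint_pos'],2))
E
python3 - <<'E'
from h import *
pose(); p,d,c=snap('wrist','w1.png')
P,C,U=cloud(p,d,c); h=cv2.cvtColor(p,cv2.COLOR_RGB2HSV)[U[:,1],U[:,0]].astype(int)
b=(h[:,0]>100)&(h[:,0]<130)&(h[:,1]>120)
for lo,hi in((.005,.08),(.055,.07),(.015,.03)):
    m=b&(P[:,2]>lo)&(P[:,2]<hi)&(abs(P[:,0]-.497)<.06)&(abs(P[:,1]+.394)<.09)
    if m.sum()>5:
        r=cv2.minAreaRect((P[m,:2]*1000).astype(np.float32)); print(m.sum(),np.round(r[0],1),np.round(r[1],1),round(r[2],1),np.round(np.percentile(P[m,2],[2,50,98]),3))
E
```

```text
t 1.98 p [ 496.3 -395.5  238.5] jawyaw 4.37 z [-0.  0. -1.] F [ 0.5 -0.1 -0.7] op 88.2 q [-0.86  0.56  1.13  0.    1.45 -0.93]
1872 [ 496.2 -394.2] [ 27.8 104. ] 5.9 [0.021 0.061 0.064]
1094 [ 496.7 -394.3] [19.9 68.8] 5.0 [0.058 0.062 0.064]
732 [ 496.2 -394.2] [ 27.8 104. ] 5.9 [0.02  0.022 0.024]
```

View pics/w1.png

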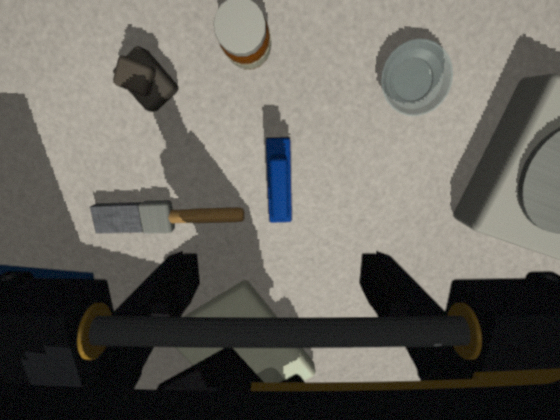

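The wrist view shows the scraper at (279,180) with free room on both sides. Brush, jar and dish are clear of the descent.

>>> arm_command:
  motion:
    - [1, 0, 0.02, -0.75, 0, 0, 0.17]
    - [1, 0, 0, -0.75, 0, 0, 0]
    - [1, 0, 0, -0.75, 0, 0, 0]
    - [1, 0, 0, -0.75, 0, 0, 0]
    - [1, 0, 0, -0.35, 0, 0, 0]
    - [1, 0, 0, -0.2, 0, 0, 0]
    - [1, 0, 0, 0, 0, 0, 0]
    - [1, 0, 0, 0, 0, 0, 0]

```text
clock: 3.02
ee_pos: [0.4968, -0.3948, 0.0269]
tool_rot: [2.112, 2.323, -0.0]
force: [-0.7, -0.2, -0.5]
opening: 0.0885
```

>>> arm_command:
  grip_force: 35
  motion:
    - [-1, 0, 0, 0, 0, 0, 0]
    - [-1, 0, 0, 0, 0, 0, 0]
    - [-1, 0, 0, 0, 0, 0, 0]
    - [-1, 0, 0, 0, 0, 0, 0]
    - [-1, 0, 0, 0, 0, 0, 0]
    - [-1, 0, 0, 0, 0, 0, 0]
    - [-1, 0, 0, 0, 0, 0, 0]

```text
clock: 3.9
ee_pos: [0.4963, -0.3944, 0.0257]
tool_rot: [-2.113, -2.324, 0.0]
force: [-1.2, 0.4, -0.2]
opening: 0.0204
```

>>> arm_command:
  motion:
    - [-1, 0, 0, 0.5, 0, 0, 0]
    - [-1, 0, 0, 1, 0, 0, 0]
    - [-1, 0, 0, 1, 0, 0, 0]
    - [-1, 0, 0, 0.9, 0, 0, 0]
    - [-1, 0.1, 0.7, 0.5, 0, 0, -0.4]
    - [-1, 0.15, 0.9, 0, 0, 0, -0.5]
    - [-1, 0.15, 0.9, 0, 0, 0, -0.5]
    - [-1, 0.15, 0.9, 0, 0, 0, -0.5]
    - [-1, 0.1, 0.9, 0, 0, 0, -0.4]
    - [-1, 0.1, 0.9, 0, 0, 0, 0]

```text
clock: 5.15
ee_pos: [0.5412, -0.0806, 0.2596]
tool_rot: [-2.367, -2.066, 0.0]
force: [1.4, 0.2, -1.4]
opening: 0.0194
```

>>> arm_command:
  motion:
    - [-1, 0, 0.8, 0, 0, 0, 0]
    - [-1, 0, 0, 0, 0, 0, 0]
    - [-1, 0, 0, 0, 0, 0, 0]
    - [-1, 0, 0, 0, 0, 0, 0]

```text
clock: 5.65
ee_pos: [0.5413, -0.0356, 0.2595]
tool_rot: [-2.368, -2.065, 0.001]
force: [0.3, -0.6, -1.0]
opening: 0.0196
```

```bash
python3 - <<'E'
from h import *
pose(); p,d,c=snap('wrist','w2.png')
E
```

```text
t 5.65 p [541.3 -35.6 259.5] jawyaw -7.83 z [-0. -0. -1.] F [ 0.3 -0.6 -1. ] op 19.6 q [-0.28  0.34  1.41 -0.    1.4  -0.14]
```

View pics/w2.png

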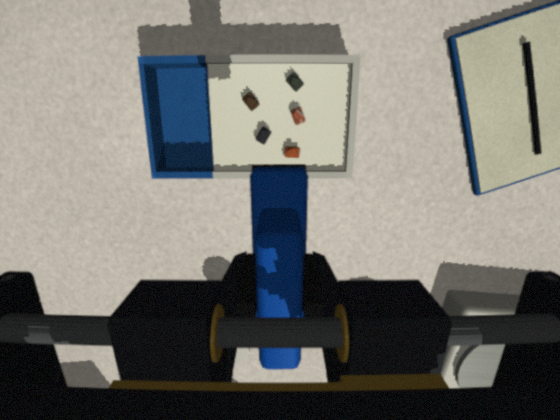

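The wrist view shows the plate from (140,57) to (357,177), with the trough at the left end. The five chips lie between columns 243 and 303, with clear tile at the far end on the right, and the scraper is held straight.

```bash
python3 - <<'E'
from h import *
p,d,c=load('w2'); P,C,U=cloud(p,d,c); hs=cv2.cvtColor(p,cv2.COLOR_RGB2HSV); h=hs[U[:,1],U[:,0]].astype(int)
roi=(U[:,0]>125)&(U[:,0]<372)&(U[:,1]>40)&(U[:,1]<190)
m=roi&(P[:,2]>.044)&(P[:,2]<.055)&~((U[:,0]>245)&(U[:,0]<315)&(U[:,1]>160))
r=cv2.minAreaRect((P[m,:2]*1000).astype(np.float32)); print('rim',r,np.median(P[m,2]))
# tile white region
w=(hs[:,:,2]>150)&(hs[:,:,1]<60); w[:40]=0;w[190:]=0;w[:,:200]=0;w[:,372:]=0
# outline straight sides: outer rim edge at z=.048 via depth jump: rows of P
b=cv2.boxPoints(r); print(np.round(b,1))
import sys
yaw=np.radians(-7.9)
ctr=np.array(r[0]); 
ch=(hs[:,:,2]<140)|(hs[:,:,1]>120); ch[:70]=0;ch[160:]=0;ch[:,:220]=0;ch[:,340:]=0
n,l,st,ce=cv2.connectedComponentsWithStats(ch.astype(np.uint8))
q=onz(c,ce[1:],.046)*1e3
R=np.array([[np.cos(yaw),-np.sin(yaw)],[np.sin(yaw),np.cos(yaw)]])
L=(P[m,:2]*1e3)@R; print('extents',np.round(np.percentile(L,[.3,1,99,99.7],axis=0),1))
# inner edges of tile: tile z
t=roi&(P[:,2]>.036)&(P[:,2]<.0435)&(h[:,1]<70); L=(P[t,:2]*1e3)@R; print('tile',np.round(np.percentile(L,[.3,1,99,99.7],axis=0),1), np.median(P[t,2]))
for s,x in zip(st[1:],q):
    if s[4]>40: print(s, np.round(x,1), 'rot',np.round(x[:2]@R,1))
E
```

```text
rim ((518.506103515625, 43.917842864990234), (135.7332763671875, 244.7243194580078), 82.11233520507812) 0.0482833576197097
[[388.   -6.5]
 [630.4 -40.1]
 [649.   94.4]
 [406.6 127.9]]
extents [[386.4  47. ]
 [387.   47.1]
 [628.9 182.1]
 [629.4 182.4]]
tile [[461.9  54.2]
 [462.9  55.5]
 [620.7 173.3]
 [621.5 173.9]] 0.04037006870907142
[220  70  10   9  86] [498.9  94.8  46. ] rot [481.2 162.4]
[285  70  19  21 246] [573.7  77.9  46. ] rot [557.5 156. ]
[241  88  18  23 249] [522.2  64.8  46. ] rot [508.4 135.9]
[289 101  15  23 204] [572.  44.  46.] rot [560.5 122.2]
[254 121  17  23 259] [530.2  26.6  46. ] rot [521.6  99.2]
[282 139  17  18 232] [560.5   3.4  46. ] rot [554.7  80.4]
```

>>> arm_command:
  motion:
    - [-1, 0.5, 0.5, 0, 0, 0, 0]
    - [-1, 0.59, 0.61, 0, 0, 0, 0]
    - [-1, 0, 0, -0.7, 0, 0, 0]
    - [-1, 0, 0, -0.8, 0, 0, 0]
    - [-1, 0, 0, -0.8, 0, 0, 0]
    - [-1, 0, 0, -0.5, 0, 0, 0]
    - [-1, 0, 0, 0, 0, 0, 0]
    - [-1, 0, 0, 0, 0, 0, 0]
    - [-1, 0, 0, 0, 0, 0, 0]

```text
clock: 6.82
ee_pos: [0.6075, 0.0319, 0.0934]
tool_rot: [2.365, 2.065, 0.003]
force: [-0.3, -0.6, -2.3]
opening: 0.0194
```

```bash
python3 - <<'E'
from h import *
pose(); p,d,c=snap('scene','s2.png')
big=cv2.resize(p[150:310,260:400],None,fx=4,fy=4,interpolation=cv2.INTER_CUBIC)[:600]; cv2.imwrite('pics/s2c.png',cv2.convertScaleAbs(big[:,:,::-1],alpha=1.4))
E
```

```text
t 6.83 p [607.5  31.9  93.4] jawyaw -7.75 z [ 0.003 -0.    -1.   ] F [-0.3 -0.6 -2.3] op 19.4 q [-0.14  0.63  1.41 -0.    1.1  -0.  ]
```

View pics/s2c.png

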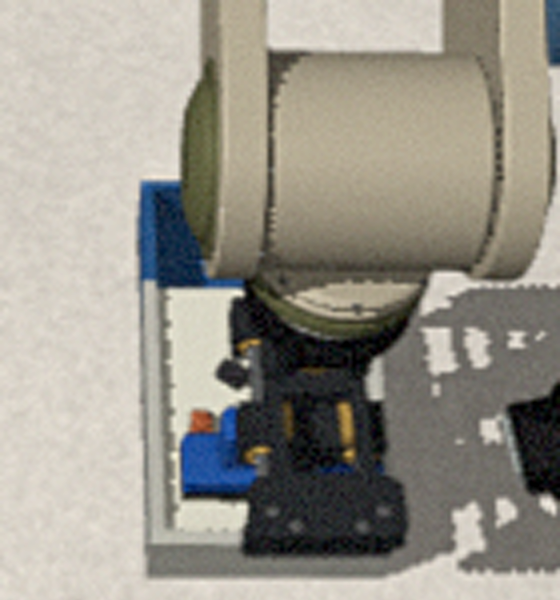

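The scraper is over the clear far end, between the rims. I'll lower it onto the tile.

>>> arm_command:
  motion:
    - [-1, 0, 0, -0.2, 0, 0, 0]
    - [-1, 0, 0, -0.15, 0, 0, 0]
    - [-1, 0, 0, -0.05, 0, 0, 0]
    - [-1, 0, 0, 0, 0, 0, 0]
    - [-1, 0, 0, 0, 0, 0, 0]

```text
clock: 7.5
ee_pos: [0.6069, 0.0322, 0.068]
tool_rot: [2.366, 2.066, 0.001]
force: [-0.4, 0.3, -1.5]
opening: 0.0195
```

>>> arm_command:
  motion:
    - [-1, 0, 0, -0.02, 0, 0, 0]
    - [-1, 0, 0, -0.015, 0, 0, 0]
    - [-1, 0, 0, 0, 0, 0, 0]
    - [-1, 0, 0, 0, 0, 0, 0]

```text
clock: 8.0
ee_pos: [0.6068, 0.0322, 0.0657]
tool_rot: [2.366, 2.066, 0.0]
force: [-0.1, -1.0, -0.9]
opening: 0.0198
```

>>> arm_command:
  motion:
    - [-1, 0, 0, -0.015, 0, 0, 0]
    - [-1, 0, 0, 0, 0, 0, 0]
    - [-1, 0, 0, 0, 0, 0, 0]

```text
clock: 8.38
ee_pos: [0.6068, 0.0322, 0.0657]
tool_rot: [2.366, 2.066, 0.0]
force: [-4.3, 0.7, 7.6]
opening: 0.0198
```

>>> arm_command:
  motion:
    - [-1, -0.1, 0.014, 0, 0, 0, 0]
    - [-1, -0.198, 0.027, 0, 0, 0, 0]
    - [-1, -0.198, 0.027, 0, 0, 0, 0]
    - [-1, -0.198, 0.027, 0, 0, 0, 0]
    - [-1, -0.198, 0.027, 0, 0, 0, 0]
    - [-1, -0.198, 0.027, 0, 0, 0, 0]
    - [-1, -0.198, 0.027, 0, 0, 0, 0]
    - [-1, -0.198, 0.027, 0, 0, 0, 0]
    - [-1, -0.198, 0.027, 0, 0, 0, 0]
    - [-1, 0, 0, 0, 0, 0, 0]

```text
clock: 9.62
ee_pos: [0.5052, 0.0461, 0.0656]
tool_rot: [2.366, 2.066, 0.001]
force: [-4.2, -1.4, 12.6]
opening: 0.0196
```

>>> arm_command:
  motion:
    - [-1, -0.198, 0.027, 0, 0, 0, 0]
    - [-1, -0.198, 0.027, 0, 0, 0, 0]
    - [-1, -0.198, 0.027, 0.01, 0, 0, 0]
    - [-1, 0, 0, 0, 0, 0, 0]
    - [-1, 0, 0, 0, 0, 0, 0]
    - [-1, 0, 0, 0, 0, 0, 0]

```text
clock: 10.38
ee_pos: [0.4687, 0.0511, 0.0656]
tool_rot: [-2.364, -2.066, 0.003]
force: [-5.9, 0.5, 13.2]
opening: 0.0194
```

```bash
python3 - <<'E'
from h import *
pose(); p,d,c=snap('scene','s3.png')
big=cv2.resize(p[150:300,260:400],None,fx=4,fy=4,interpolation=cv2.INTER_CUBIC)[:600]; cv2.imwrite('pics/s3c.png',cv2.convertScaleAbs(big[:,:,::-1],alpha=1.4))
E
```

```text
t 10.38 p [468.7  51.1  65.6] jawyaw -7.72 z [-0.003  0.    -1.   ] F [-5.9  0.5 13.2] op 19.4 q [-0.14  0.42  1.85 -0.    0.87 -0.01]
```

>>> arm_command:
  motion:
    - [-1, 0, 0, 0.4, 0, 0, 0]
    - [-1, 0, 0, 0.7, 0, 0, 0]
    - [-1, 0, 0, 0.8, 0, 0, 0]
    - [-1, 0, 0, 0.8, 0, 0, 0]
    - [-1, 0.3, -0.7, 0.5, 0, 0, 0]
    - [-1, 0.3, -0.8, 0, 0, 0, 0]
    - [-1, 0, 0, 0, 0, 0, 0]
    - [-1, 0, 0, 0, 0, 0, 0]

```text
clock: 11.42
ee_pos: [0.5053, -0.0386, 0.2564]
tool_rot: [-2.364, -2.065, 0.002]
force: [-0.7, 0.5, -1.6]
opening: 0.0196
```

```bash
python3 - <<'E'
from h import *
pose(); p,d,c=snap('wrist','w3.png')
E
```

```text
t 11.43 p [505.3 -38.6 256.4] jawyaw -7.74 z [-0.003  0.001 -1.   ] F [-0.7  0.5 -1.6] op 19.6 q [-0.31  0.26  1.52  0.    1.36 -0.17]
```

View pics/w3.png

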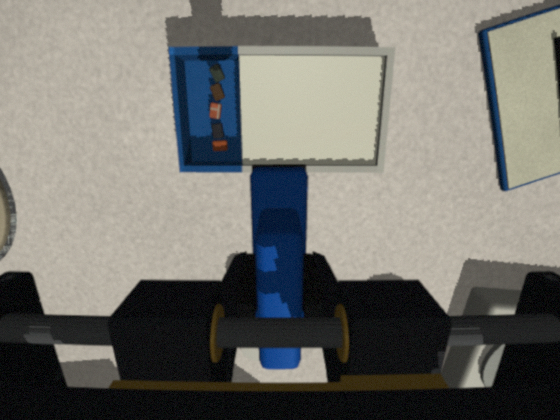

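All five chips lie in the trough (column 217, rows 72 to 147) and the tile is bare. I'm taking the scraper back to where it stood.

>>> arm_command:
  motion:
    - [-1, 0, -0.8, 0, 0, 0, 0.3]
    - [-1, -0.03, -0.9, 0, 0, 0, 0.4]
    - [-1, -0.03, -0.9, 0, 0, 0, 0.4]
    - [-1, -0.03, -0.9, 0, 0, 0, 0.4]
    - [-1, -0.03, -0.9, 0, 0, 0, 0.4]
    - [-1, -0.03, -0.9, 0, 0, 0, 0.4]
    - [-1, 0, -0.63, 0, 0, 0, 0]
    - [-1, 0, 0, -0.5, 0, 0, 0]
    - [-1, 0, 0, -0.8, 0, 0, 0]
    - [-1, 0, 0, -0.8, 0, 0, 0]

```text
clock: 12.72
ee_pos: [0.4974, -0.3935, 0.1298]
tool_rot: [-2.111, -2.326, -0.0]
force: [0.2, -0.3, -1.8]
opening: 0.0195
```

>>> arm_command:
  motion:
    - [-1, 0, 0, -0.8, 0, 0, 0]
    - [-1, 0, 0, -0.5, 0, 0, 0]
    - [-1, 0, 0, -0.2, 0, 0, 0]
    - [-1, 0, 0, 0, 0, 0, 0]
    - [-1, 0, 0, 0, 0, 0, 0]
    - [-1, 0, 0, 0, 0, 0, 0]

```text
clock: 13.48
ee_pos: [0.4975, -0.3952, 0.0425]
tool_rot: [2.112, 2.323, -0.0]
force: [-0.4, 0.2, -1.3]
opening: 0.0196
```

>>> arm_command:
  motion:
    - [-1, 0, 0, -0.15, 0, 0, 0]
    - [-1, 0, 0, -0.1, 0, 0, 0]
    - [-1, 0, 0, -0.03, 0, 0, 0]
    - [-1, 0, 0, -0.015, 0, 0, 0]
    - [-1, 0, 0, 0, 0, 0, 0]
    - [-1, 0, 0, 0, 0, 0, 0]

```text
clock: 14.22
ee_pos: [0.497, -0.395, 0.0255]
tool_rot: [2.113, 2.325, -0.001]
force: [-6.1, 5.7, 16.9]
opening: 0.0198
```

>>> arm_command:
  motion:
    - [-1, 0, 0, 0.01, 0, 0, 0]
    - [1, 0, 0, 0, 0, 0, 0]
    - [1, 0, 0, 0, 0, 0, 0]
    - [1, 0, 0, 0, 0, 0, 0]
    - [1, 0, 0, 0, 0, 0, 0]
    - [1, 0, 0, 0.4, 0, 0, 0]
    - [1, 0, 0, 0.9, 0, 0, 0]
    - [1, 0, 0, 0.9, 0, 0, 0]
    - [1, 0, 0, 0.9, 0, 0, 0]
    - [1, 0, 0, 0.9, 0, 0, 0]

```text
clock: 15.48
ee_pos: [0.4969, -0.3947, 0.2661]
tool_rot: [2.113, 2.324, -0.0]
force: [1.2, -0.7, -0.5]
opening: 0.0883
```

```bash
python3 - <<'E'
from h import *
pose(); p,d,c=snap('wrist','w4.png')
P,C,U=cloud(p,d,c); h=cv2.cvtColor(p,cv2.COLOR_RGB2HSV)[U[:,1],U[:,0]].astype(int)
b=(h[:,0]>100)&(h[:,0]<130)&(h[:,1]>120)
for lo,hi in((.055,.07),(.015,.03)):
    m=b&(P[:,2]>lo)&(P[:,2]<hi)&(abs(P[:,0]-.497)<.06)&(abs(P[:,1]+.394)<.09)
    r=cv2.minAreaRect((P[m,:2]*1000).astype(np.float32)); print(m.sum(),np.round(r[0],1),np.round(r[1],1),round(r[2],1),np.round(np.percentile(P[m,2],[2,50,98]),3))
# scanner: grip estimate from scene1/top1
for n,R in(('top1',(128,212,138,212)),('scene1',(385,492,192,282))):
    p,d,c=load(n); P,C,U=cloud(p,d,c); h=cv2.cvtColor(p,cv2.COLOR_RGB2HSV)[U[:,1],U[:,0]].astype(int)
    s=(U[:,0]>R[0])&(U[:,0]<R[1])&(U[:,1]>R[2])&(U[:,1]<R[3])&(P[:,2]>.04)
    foot=s&(P[:,0]<.53)&(h[:,1]>150); g=s&(P[:,0]>.53)&(P[:,0]<.58)&(P[:,2]>.075)&(P[:,1]>.28)
    for k,m in(('foot',foot),('grip',g),('barrel',s&(P[:,0]>.60))):
        r=cv2.minAreaRect((P[m,:2]*1000).astype(np.float32)); print(n,k,m.sum(),np.round(r[0],1),np.round(r[1],1),round(r[2],1),np.round(np.percentile(P[m,2],[2,50,98]),3))
E
```

```text
t 15.47 p [ 496.9 -394.7  266.1] jawyaw 5.44 z [ 0. -0. -1.] F [ 1.2 -0.7 -0.5] op 88.3 q [-0.86  0.55  1.08 -0.    1.51 -0.95]
463 [ 501.  -397.8] [20.  68.9] 6.1 [0.063 0.069 0.07 ]
291 [ 500.1 -398.3] [ 27.  103.1] 5.9 [0.028 0.029 0.03 ]
top1 foot 84 [488.3 287.5] [34.5 91. ] 45.0 [0.059 0.085 0.093]
top1 grip 138 [555.4 300.4] [33.7 51.2] 82.6 [0.076 0.081 0.088]
top1 barrel 839 [624.1 272.5] [222.8  48.1] 89.9 [0.075 0.09  0.1  ]
scene1 foot 237 [498.2 296.8] [46.7 80.1] 72.4 [0.053 0.082 0.09 ]
scene1 grip 246 [555.  299.8] [33.6 51.4] 85.9 [0.076 0.082 0.085]
scene1 barrel 2328 [623.2 270.9] [223.9  48.4] 88.9 [0.047 0.089 0.096]
```

>>> arm_command:
  motion:
    - [1, 0.08, 0.95, 0, 0, 0, 1]
    - [1, 0.08, 0.95, 0, 0, 0, 1]
    - [1, 0.08, 0.95, 0, 0, 0, 1]
    - [1, 0.08, 0.95, 0, 0, 0, 1]
    - [1, 0.08, 0.95, 0, 0, 0, 1]
    - [1, 0.08, 0.95, 0, 0, 0, 1]
    - [1, 0.08, 0.95, 0, 0, 0, 1]
    - [1, 0.08, 0.95, 0, 0, 0, 1]
    - [1, 0.08, 0.95, 0, 0, 0, 1]
    - [1, 0.08, 0.95, 0, 0, 0, 1]

```text
clock: 16.77
ee_pos: [0.545, 0.177, 0.2641]
tool_rot: [0.735, 3.054, 0.0]
force: [0.8, -0.5, -0.1]
opening: 0.0877
```

>>> arm_command:
  motion:
    - [1, 0.1, 0.95, 0, 0, 0, 1]
    - [1, 0, 0.95, 0, 0, 0, 1]
    - [1, 0, 0, 0, 0, 0, 1]
    - [1, 0, 0, 0, 0, 0, 1]
    - [1, 0, 0, 0, 0, 0, 0.3]
    - [1, 0, 0, 0, 0, 0, 0]
    - [1, 0, 0, 0, 0, 0, 0]
    - [1, 0, 0, 0, 0, 0, 0]

```text
clock: 17.77
ee_pos: [0.5511, 0.289, 0.2643]
tool_rot: [0.073, 3.141, 0.0]
force: [-0.7, -0.5, -0.4]
opening: 0.0884
```

```bash
python3 - <<'E'
from h import *
pose(); p,d,c=snap('wrist','w5.png')
P,C,U=cloud(p,d,c); X=P*1e3
h=cv2.cvtColor(p,cv2.COLOR_RGB2HSV)[U[:,1],U[:,0]].astype(int)
near=(abs(X[:,0]-560)<150)&(abs(X[:,1]-285)<150)
def box(k,m):
    m=m&near; r=cv2.minAreaRect(X[m,:2].astype(np.float32)); print(k,m.sum(),np.round(r[0],1),np.round(r[1],1),round(r[2],1),np.round(np.percentile(X[m,2],[2,50,98])))
box('foot',(X[:,0]<530)&(X[:,2]>45)&(X[:,2]<100)&(h[:,1]>150))
box('barrel',(X[:,0]>600)&(X[:,2]>60)&(X[:,2]<105))
box('red',((h[:,0]<5)|(h[:,0]>174))&(h[:,1]>150)&(X[:,2]>65)&(X[:,2]<90)&(X[:,1]<295)&(X[:,0]<592)&(X[:,0]>525))
# grip slices along x at top height
for x in range(500,600,10):
    m=near&(abs(X[:,0]-x)<3)&(X[:,2]>74)&(X[:,2]<90)&(h[:,2]<70)&(X[:,1]>270)
    if m.sum()>5: print(x,np.round(np.percentile(X[m,1],[2,98]),1),round(np.median(X[m,2]),1))
E
```

```text
t 17.77 p [551.1 289.  264.3] jawyaw 87.33 z [ 0.  0. -1.] F [-0.7 -0.5 -0.4] op 88.4 q [ 0.29  0.52  1.13 -0.    1.49 -1.23]
foot 748 [496.7 298.5] [48.6 83.7] 72.9 [75. 86. 88.]
barrel 5164 [624.7 272.8] [224.3  49.4] 89.9 [79. 91. 95.]
red 372 [560.2 223.5] [ 50.1 108.3] 12.3 [70. 76. 78.]
500 [294.2 321. ] 81.8
510 [293.7 320.9] 81.8
520 [293.3 320.8] 81.9
530 [292.8 319.3] 81.9
540 [291.3 319.2] 81.8
550 [290.8 319.1] 81.9
560 [290.3 319. ] 81.7
570 [288.7 317.4] 81.9
580 [288.3 317.3] 81.9
590 [289.1 345.4] 81.0
```

View pics/w5.png

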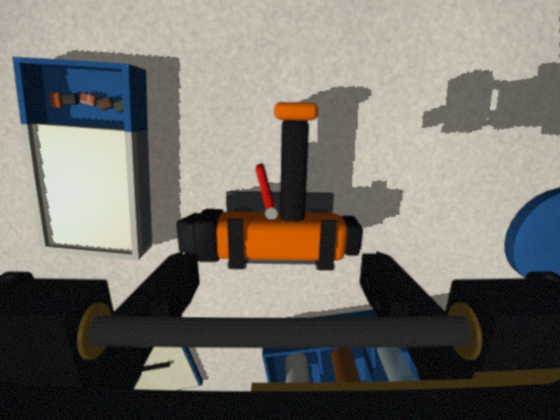

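The wrist view shows the grip from (295,120) to (292,215), the red trigger on its -y side from (260,167) to (271,212), and the barrel along row 238. Free space lies on both sides for the fingers.

>>> arm_command:
  motion:
    - [1, 0.04, 0.12, 0, 0, 0, -0.1]
    - [1, 0, 0, -0.7, 0, 0, 0]
    - [1, 0, 0, -0.8, 0, 0, 0]
    - [1, 0, 0, -0.7, 0, 0, 0]
    - [1, 0, 0, -0.2, 0, 0, 0]
    - [1, 0, 0, 0, 0, 0, 0]
    - [1, 0, 0, 0, 0, 0, 0]

```text
clock: 18.7
ee_pos: [0.5544, 0.2967, 0.1222]
tool_rot: [0.088, 3.137, 0.002]
force: [-0.5, -0.0, -0.2]
opening: 0.0881
```

```bash
python3 - <<'E'
from h import *
pose(); p,d,c=snap('wrist','w6.png')
P,C,U=cloud(p,d,c); X=P*1e3
h=cv2.cvtColor(p,cv2.COLOR_RGB2HSV)[U[:,1],U[:,0]].astype(int)
for x in range(500,600,10):
    m=(abs(X[:,0]-x)<2)&(X[:,2]>74)&(X[:,2]<90)&(h[:,2]<70)&(X[:,1]>275)&(X[:,1]<335)
    r=((h[:,0]<5)|(h[:,0]>174))&(h[:,1]>150)&(abs(X[:,0]-x)<2)&(X[:,2]>65)&(X[:,2]<84)&(X[:,1]<295)&(X[:,1]>245)
    print(x,[np.round(np.percentile(X[k,1],[2,98]),1) if k.sum()>5 else None for k in(m,r)])
E
```

```text
t 18.7 p [554.4 296.7 122.2] jawyaw 86.8 z [ 0.003  0.001 -1.   ] F [-0.5 -0.  -0.2] op 88.1 q [ 0.31  0.64  1.31 -0.    1.19 -1.21]
500 [array([294. , 321.2]), None]
510 [array([293.5, 320.5]), None]
520 [array([293., 320.]), None]
530 [array([292.3, 319.8]), array([263.5, 273. ])]
540 [array([291. , 318.9]), array([265.1, 274.8])]
550 [array([290.7, 318.8]), array([267. , 276.9])]
560 [array([289.6, 318.1]), array([269.2, 278.9])]
570 [array([289.1, 317.4]), array([271.2, 280.9])]
580 [array([288.2, 317.4]), None]
590 [array([289.1, 313.4]), None]
```

View pics/w6.png

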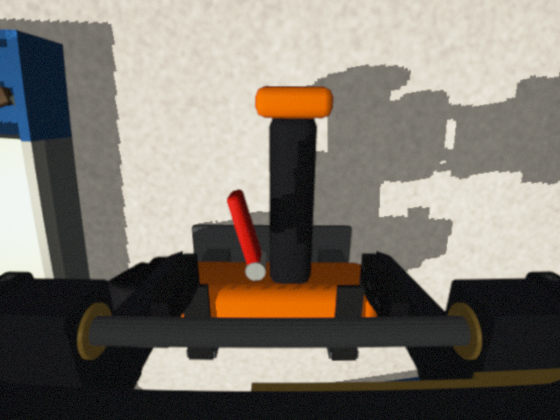

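Both fingers straddle grip and trigger with room to spare (trigger outer face y≈268, grip far side y≈320, TCP y≈297). I'll descend.

>>> arm_command:
  motion:
    - [1, 0, 0, -0.4, 0, 0, 0]
    - [1, 0, 0, -0.4, 0, 0, 0]
    - [1, 0, 0, -0.3, 0, 0, 0]
    - [1, 0, 0, -0.15, 0, 0, 0]
    - [1, 0, 0, 0, 0, 0, 0]
    - [1, 0, 0, 0, 0, 0, 0]
    - [1, 0, 0, 0, 0, 0, 0]

```text
clock: 19.62
ee_pos: [0.5538, 0.2964, 0.0459]
tool_rot: [0.088, 3.139, 0.001]
force: [-1.1, -0.1, 0.3]
opening: 0.0884
```

>>> arm_command:
  grip_force: 25
  motion:
    - [-1, 0, 0, 0, 0, 0, 0]
    - [-1, 0, 0, 0, 0, 0, 0]
    - [-1, 0, 0, 0, 0, 0, 0]
    - [-1, 0, 0, 0, 0, 0, 0]
    - [-1, 0, 0, 0, 0, 0, 0]
    - [-1, 0, 0, 0, 0, 0, 0]

```text
clock: 20.38
ee_pos: [0.5527, 0.2974, 0.0447]
tool_rot: [-0.089, -3.139, -0.003]
force: [-0.7, 6.8, -3.2]
opening: 0.0447
```

Opening 44.7 mm matches the fully squeezed 45 mm. I'll hold it well past a second, then release.

>>> arm_command:
  grip_force: 32
  motion:
    - [-1, 0, 0, 0, 0, 0, 0]
    - [-1, 0, 0, 0, 0, 0, 0]
    - [-1, 0, 0, 0, 0, 0, 0]
    - [-1, 0, 0, 0, 0, 0, 0]
    - [-1, 0, 0, 0, 0, 0, 0]
    - [-1, 0, 0, 0, 0, 0, 0]
    - [-1, 0, 0, 0, 0, 0, 0]
    - [-1, 0, 0, 0, 0, 0, 0]
    - [-1, 0, 0, 0, 0, 0, 0]
    - [-1, 0, 0, 0, 0, 0, 0]

```text
clock: 21.62
ee_pos: [0.5527, 0.2975, 0.0448]
tool_rot: [-0.089, -3.139, -0.003]
force: [-2.3, 7.1, -2.8]
opening: 0.0444
```

```bash
python3 - <<'E'
from h import *
pose(); p,d,c=snap('wrist','w7.png')
P,C,U=cloud(p,d,c); X=P*1e3
h=cv2.cvtColor(p,cv2.COLOR_RGB2HSV)[U[:,1],U[:,0]].astype(int)
for x in range(525,590,5):
    r=((h[:,0]<5)|(h[:,0]>174))&(h[:,1]>150)&(abs(X[:,0]-x)<2)&(X[:,2]>60)&(X[:,2]<90)&(X[:,1]<300)&(X[:,1]>245)
    if r.sum()>5: print(x,np.round(np.percentile(X[r,1],[2,98]),1))
E
```

```text
t 21.62 p [552.7 297.5  44.8] jawyaw 86.75 z [-0.001  0.002 -1.   ] F [-2.3  7.1 -2.8] op 44.4 q [ 0.31  0.73  1.37  0.    1.04 -1.21]
525 [277.8 285.8]
530 [276.4 286.1]
535 [275.8 285.7]
540 [275.6 285.4]
545 [274.1 285.1]
550 [273.8 284.7]
555 [273.5 284.4]
560 [273.2 284.1]
565 [283.5 283.8]
```

The lever has turned about 0.26 rad and lies parallel to the grip, so it's fully in. Releasing and retreating.

>>> arm_command:
  motion:
    - [1, 0, 0, 0, 0, 0, 0]
    - [1, 0, 0, 0, 0, 0, 0]
    - [1, 0, 0, 0, 0, 0, 0]
    - [1, 0, 0, 0, 0, 0, 0]
    - [1, 0, 0, 0, 0, 0, 0]
    - [1, 0, 0, 0.3, 0, 0, 0]
    - [1, 0, 0, 0.6, 0, 0, 0]
    - [1, 0, 0, 0.9, 0, 0, 0]
    - [1, 0, 0, 0.9, 0, 0, 0]
    - [1, 0, 0, 0.9, 0, 0, 0]

```text
clock: 22.92
ee_pos: [0.5531, 0.2962, 0.2646]
tool_rot: [0.088, 3.139, 0.001]
force: [0.7, -0.4, -0.1]
opening: 0.0882
```

>>> arm_command:
  motion:
    - [1, -0.6, -0.5, 0.5, 0, 0, 0]
    - [1, -0.8, -0.5, 0, 0, 0, 0]
    - [1, -0.8, -0.5, 0, 0, 0, 0]
    - [1, 0, 0, 0, 0, 0, 0]
    - [1, 0, 0, 0, 0, 0, 0]
    - [1, 0, 0, 0, 0, 0, 0]
    - [1, 0, 0, 0, 0, 0, 0]
    - [1, 0, 0, 0, 0, 0, 0]

```text
clock: 23.92
ee_pos: [0.4218, 0.2064, 0.291]
tool_rot: [-0.087, -3.14, 0.0]
force: [-0.1, -0.1, -0.1]
opening: 0.0877
```

```bash
python3 - <<'E'
from h import *
pose(); p,d,c=snap('scene','s4.png'); q,_,_=snap('top','t4.png')
for n,R in(('t4',(360,410,190,212)),('s4',(110,168,238,272))):
    p2,d2,c2=load(n);P,C,U=cloud(p2,d2,c2);h=cv2.cvtColor(p2,cv2.COLOR_RGB2HSV)[U[:,1],U[:,0]].astype(int)
    m=(h[:,0]>100)&(h[:,0]<130)&(h[:,1]>120)&(U[:,0]>R[0])&(U[:,0]<R[1])&(U[:,1]>R[2])&(U[:,1]<R[3])&(P[:,2]>.05)
    r=cv2.minAreaRect((P[m,:2]*1000).astype(np.float32));print(n,m.sum(),r,np.median(P[m,2]))
    red=((h[:,0]<5)|(h[:,0]>174))&(h[:,1]>150)&(P[:,2]>.06)&(P[:,2]<.09)&(abs(P[:,0]-.55)<.03)&(abs(P[:,1]-.272)<.02)
    if red.sum()>9: print('trigger slope',np.polyfit(P[red,0],P[red,1],1), red.sum())
cv2.imwrite('pics/s4v.png',cv2.convertScaleAbs(p[:,:,::-1],alpha=1.4))
E
```

```text
t 23.93 p [421.8 206.4 291. ] jawyaw 86.81 z [-0. -0. -1.] F [-0.1 -0.1 -0.1] op 87.7 q [ 0.2   0.15  1.56  0.    1.43 -1.31]
t4 109 ((494.8890075683594, -396.59588623046875), (16.70671844482422, 67.14462280273438), 2.445727825164795) 0.06133113541874424
trigger slope [0.04450166 0.24958849] 16
s4 296 ((498.70306396484375, -393.86981201171875), (21.904558181762695, 70.25889587402344), 2.658834218978882) 0.061519450986480484
trigger slope [0.22949772 0.14280934] 136
```

View pics/s4v.png

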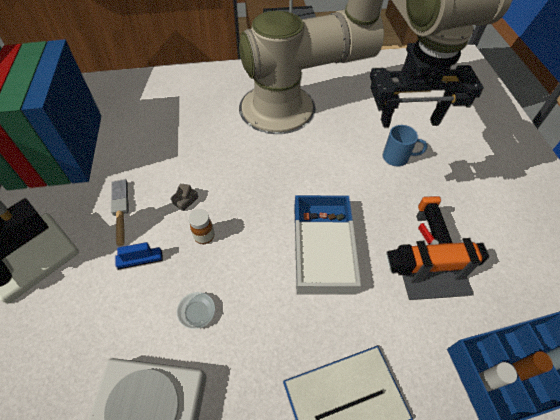

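The scraper stands at (138,255), the chips are in the trough at about (325,215), the tile is bare, the trigger is sprung back out at (428,235), and the bystanders haven't moved. Handing in.

```bash
python3 -c "
from bench import hand_in
print(hand_in())"
```

```text
the job is handed in; nothing more can be done
None
```

The job is done and handed in at about 24 s on the robot's clock; `hand_in()` gives no verdict.

- **Wipe:** I gripped the scraper by its ridge and swept once from the far end of the plate. The last wrist view showed all five chips in the trough and a bare tile.
- **Scraper:** It stands upright within about 3 mm and 3° of where it was. The top of its ridge measures 61.5 mm high, against 62 mm nominal.
- **Trigger:** I squeezed it only after the scraper was down. The finger opening settled at 44.4–44.7 mm, against 45 mm expected when fully in. The lever had turned about 0.25–0.26 rad. I held it for at least 1.25 s.
- **Release:** After I let go, the scene view showed the lever back at its rest angle (slope 0.23).
- **Bystanders:** They look unmoved in the last scene picture.

**Readings that disagreed:**
- The last top view gave a trigger slope of 0.04, from only 16 pixels. I trusted the scene view, which had 136.
- The first wrist check of the returned scraper read about 7 mm high, probably because the arm was still rising. The final top and scene views read the right height.

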